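# Eject a finished inlay tile from the jig and add it to its pile

### The arm

A 6-joint arm with a two-finger parallel gripper is mounted at the origin on the work surface. World frame = base frame: x ahead of the robot, y to its left, z up, the work surface at z = 0. Lengths are in m, angles in rad, forces in N, time in s.
With the tool pointing down it reaches from about 0.35 to 0.975 m from the base axis. Payload 7.1 kg.
Tool frame: the origin (TCP) lies midway between the tips of the shut fingers; the grasp point (between the pads) lies 19 mm behind it; z points along the fingers, x is the direction in which the jaws open and shut, and the axes are right-handed (so a half turn about z gives the same grasp; the last joint's range is limited). The gripper opens to 88 mm and grips with 3 to 60 N. Pads are 20 mm wide; open, the fingers measure 115 mm over their backs; the gripper's body (75 mm by 178 mm) begins 61 mm behind the grasp point.
Start: joints at [-1.255, 0.423, 1.63, -0, 1.089, -0.019], TCP at [0.205, -0.59, 0.223] pointing down, gripper open.
Joint ranges: [-3, 3], [-0.9, 2.11], [0.09, 2.58], [-1.31, 4.45], [0.11, 2.69], [-2.54, 2.54]. Speed limits (rad/s): [2.39, 2.39, 3.01, 3.14, 3.14, 3.14].

### API

Orientations are given as a unit quaternion [w, x, y, z].
In Python, from station import move_pose, movel, movej, command_gripper, wait, inverse_kinematics, read_camera, camera_info, MotionError, job_done, get_time, get_joint_pos, get_qvel, get_effort, get_tcp_pos, get_ee_rot, get_ft_force, get_ft_torque, get_grip_width gives the robot as it stands. Calls block until the motion is done:
- move_pose(position, orientation): joint-space move of the TCP to a pose.
- movel(position, frame=None, v=0.15, until_force=None): straight line of the TCP; frame=None keeps the orientation; v is the mean speed in m/s. With until_force (N) it stops when the force on the tool has changed by that much, and returns True; else False.
- movej(angles): joint-space move.
- command_gripper(opening): opening from 0.0 (shut) to 1.0 (fully open); the grip force is fixed at half the most; returns when the fingers have stopped.
- wait(seconds).
- inverse_kinematics(position, orientation): joint angles nearest the present ones, or None.
- read_camera(name): name is "side" or "top"; returns the picture (384x512x3 uint8, red, green, blue); there is no depth.
- camera_info(name): a dict with "intrinsics" (3x3 intrinsics, pixels), "T" (4x4, takes a point from camera to world coordinates). Camera axes: x right, y up, looking along -z (the intrinsics and any distortion apply to the point x, -y, -z); pixel columns grow to the right and rows downward; lengths in m; the calibration is good to about 2 mm. A picture is of the moment at which its call begins. camera_info takes no time and is no camera call.
A pose or a line that the arm cannot do raises MotionError and nothing moves.
- job_done(): hands the job in, once; it reports no verdict.
Readings, each from a call of its own:
- get_time(): time.
- get_joint_pos(): joint angles.
- get_qvel(): joint speeds.
- get_effort(): joint torques, N m.
- get_tcp_pos(): TCP position.
- get_ee_rot(): TCP orientation.
- get_ft_force(): force on the tool from outside, world axes, zero at the start.
- get_ft_torque(): the same for the moment, N m.
- get_grip_width(): opening from 0.0 (shut) to 1.0 (fully open).
Only numpy, scipy, OpenCV 4.12 (cv2) and the standard library are available. Lean on these libraries where they do the work, as an engineer would, in place of code of your own. Each camera call takes 0.05 s, during which the arm holds its last target. There are 200 camera calls.

### The job

Push the red ejector slide on the inlay jig all the way to its stop so that the finished tile comes right out onto the tongue, and let the slide spring back. Then pick up the tile and set it down gently, inlay up, squarely on top of the pile of matching light tiles, long side along long side with all edges flush. Do not shift that pile, and leave the dark tiles and everything else on the bench alone.

Things in the scene. Friction and masses are not known exactly. Their poses are not given: they have to be found in the camera images.
- jig: Dark wooden inlay jig fixed to the bench, 76 wide, local x -102 to +94. Origin: on the bench under its pocket's mouth; the tile comes out along local x; z up. Pocket at x -92 to 0, floor 24 above the bench, inside 52 wide and 20 high, under two aluminium roof strips (top at 52) with a 20 wide slot between them along x.
- mouth (a point): Middle of the mouth's lower edge, 24 above the bench, axes as the jig's. From here a bare tongue 36 wide (narrower than the tile), its top level with the pocket floor, runs 94 along x, with a 6 high lip across its end at x 89 to 94.
- ejector (a joint): The ejector slide, in m: 0 at home (rear), 0.078 pushed forward to its stop (along the jig's local x). A spring pushes it home with 1.5 to 6 N; its pusher inside the pocket drives the tile until its tail is 6 mm past the mouth at the stop.
- thumb (a point): Top centre of the slide's red upright thumb piece, 88 above the bench; the piece is 12 thick along the jig's x, 28 wide, 34 tall (underside 2 above the roof). At home it stands at local x = -76 of the jig. Axes as the jig's.
- tile: The finished light wood tile held in the jig, 64 (x) x 48 (y) x 18 (z), about 40 g, a dark ring inlaid in its top. Origin: centre of its underside; z up out of the inlaid face. It starts lying in the pocket, long side along the jig's x, its front end 3 to 7 inside the mouth.
- oak1: Lower tile of the pile of matching light tiles, same size and origin as the finished tile, lying loose on its cork mat (underside 6 above the bench).
- oak2: Upper tile of the pile of matching light tiles, same size and origin (underside 24, top 42 above the bench). The finished tile goes on top of it.
- walnut1: Lower tile of a pile of dark square tiles 56 x 56 x 14 with a light diamond, on the other cork mat (underside 6 above the bench). Origin: centre of the underside. To be left alone.
- walnut2: Upper tile of the dark pile, same size (underside 20, top 34 above the bench). To be left alone.
- glue: White glue bottle with an orange cap, 56 diameter, 150 tall, standing; origin at the centre of its underside. Bystander.
- mallet: Wooden mallet lying on the bench, head 110 x 66 x 66, handle 160 along its +y; origin under the head. Bystander.
- screwdriver: Screwdriver with a red handle, lying on the bench. Bystander.
- brush: Brush lying on the bench. Bystander.
- offcut: Offcut of light wood 70 x 45 x 30 on the bench. Bystander.

How it is judged:
On the way:
1. the ejector slide is pushed to its stop (past 72 mm) and the tile has come right out of the pocket onto the tongue (value of joint ejector above 0.072 m and x of tile in the frame of jig between 0.031 and 0.062 m and z of tile in the frame of jig between 0.02 and 0.03 m), for 0.05 s.
At the end, for the whole second after the job is handed in: The tile rests still, inlay up, on the upper light tile, centred within 6 mm and turned within 5 degrees of it (either way round); the two pile tiles are flush with each other (6 mm, 5 degrees) and within 10 mm of their start; the slide is home within 6 mm (horizontal distance between tile and oak2 below 0.006 m and z of tile in the frame of oak2 between 0.016 and 0.02 m and angle between the x axis of tile and the x axis of oak2, either way round below 0.09 rad and angle between tile's own z axis and vertical below 0.06 rad and horizontal distance between oak2 and oak1 below 0.006 m and angle between the x axis of oak2 and the x axis of oak1, either way round below 0.09 rad and z of oak2 in the frame of oak1 between 0.016 and 0.02 m and distance of each of oak2, oak1 from where it was at the start of the episode below 0.01 m and value of joint ejector below 0.006 m and linear speed of tile below 0.01 m/s); the robot touches nothing.
It fails at once if the tile is dropped onto the pile (reaches it faster than 0.5 m/s, as after a fall of 13 mm or more) (horizontal distance between tile and oak2 below 0.04 m and z of tile in the frame of oak2 between 0.01 and 0.05 m and linear speed of tile above 0.5 m/s).
It fails at once if a dark tile is shifted by more than 10 mm (distance of any of walnut1, walnut2 from where it was at the start of the episode above 0.01 m).
It fails at once if the glue bottle, mallet, screwdriver, brush or offcut is shifted by more than 20 mm (distance of any of glue, mallet, screwdriver, brush, offcut from where it was at the start of the episode above 0.02 m).
It also fails if it takes over 51 s, if anything falls off the work surface, if the arm or the gripper's body presses on something with over 40 N, if the wrist force passes 120 N, or if a joint passes its speed limit or range.

## Working session

There is one attempt and no reset: what is moved stays moved. The work goes in short steps, each a Python script; the robot and the scene stay as the last script left them, time stands still between calls to the robot, and variables do not carry over. Pictures are saved under pics/ and viewed, about 8 in all and at most 12, crops included, and the job is handed in when it is done.

```bash
mkdir -p pics; ls; python3 - <<'E'
from station import *
import cv2
for n in ("top","side"):
    im=read_camera(n); cv2.imwrite(f"pics/{n}0.png",im[:,:,::-1])
    i=camera_info(n); print(n,i)
E
```

```text
pics
top {'intrinsics': array([[410.8117775 ,   0.        , 260.83477451],
       [  0.        , 410.8117775 , 195.07574584],
       [  0.        ,   0.        ,   1.        ]]), 'T': array([[-0.01119159,  0.99905217, -0.04206548,  0.49987981],
       [-0.99952011, -0.00996184,  0.02933111,  0.04389254],
       [ 0.02888426,  0.04237355,  0.99868422,  1.11025896],
       [ 0.        ,  0.        ,  0.        ,  1.        ]])}
side {'intrinsics': array([[439.76793706,   0.        , 253.37981893],
       [  0.        , 439.76793706, 190.08461811],
       [  0.        ,   0.        ,   1.        ]]), 'T': array([[ 0.98310978,  0.13444724, -0.12417364,  0.38907591],
       [-0.18207191,  0.64962465, -0.73813118, -0.97367572],
       [-0.01857344,  0.74827252,  0.66313141,  0.95562992],
       [ 0.        ,  0.        ,  0.        ,  1.        ]])}
```

View pics/top0.png

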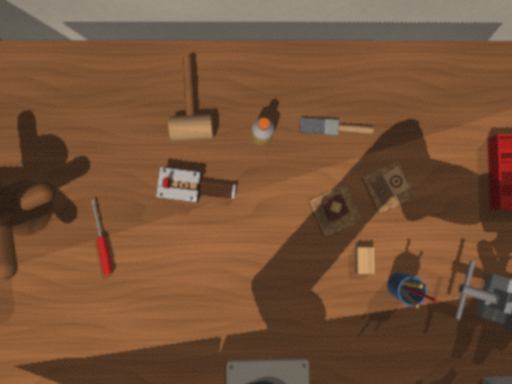

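View pics/side0.png

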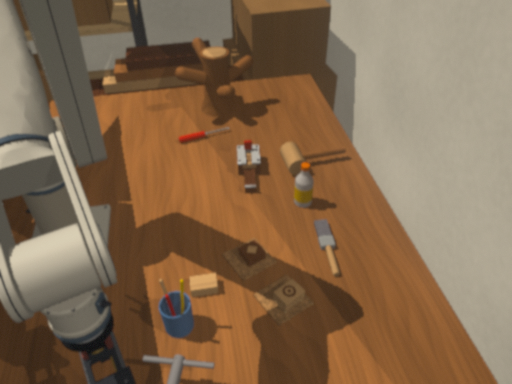

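The top view shows the jig at about (185,185) with its red thumb at (167,183) and its tongue pointing right to (235,190). The light pile is at (387,187), in the arm's shadow, and the dark pile at (334,210). The side view shows the jig at (249,165), the light pile at (289,292) and the dark pile at (251,252). I'll zoom in on both.

```bash
python3 - <<'E'
import cv2,numpy as np
im=cv2.imread("pics/top0.png")
f=lambda x0,y0,w,h,g:np.clip(cv2.resize(im[y0:y0+h,x0:x0+w],None,fx=7,fy=7,interpolation=cv2.INTER_CUBIC).astype(float)*g,0,255).astype(np.uint8)
a=f(145,160,110,42,1.4); b=f(340,158,90,56,2.2)
# a:770x294 ; b:630x392 -> scale to fit
b=cv2.resize(b,(480,299)); 
o=np.zeros((600,770,3),np.uint8); o[:294]=a; o[294:593,:480]=b
cv2.imwrite("pics/crop0.png",o)
E
```

```text
(no output)
```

View pics/crop0.png

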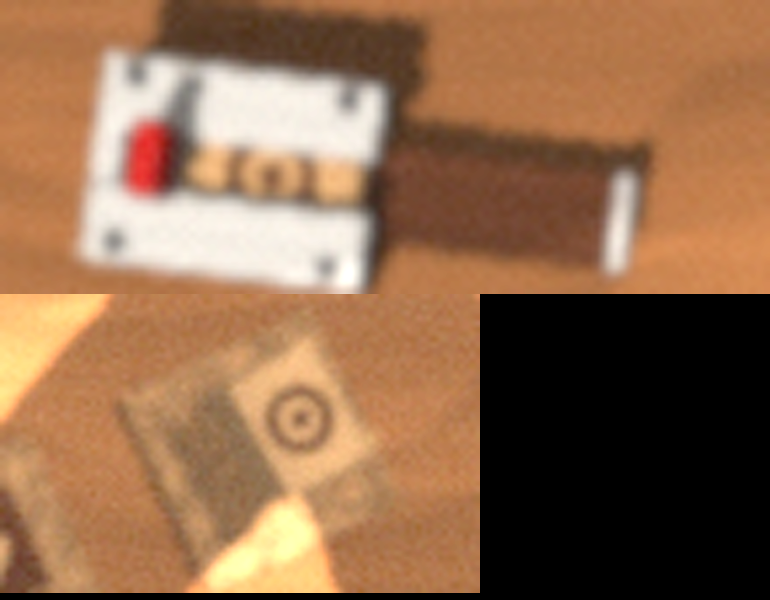

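The zoom shows the white roof, the lip and the red thumb clearly. The tile on the light pile can be made out, with its ring at about crop (300,418), but it is in shadow. I'll measure the jig now and the pile once the arm has moved.

```bash
cat > h.py <<'E'
from station import *
import cv2,numpy as np
from scipy.spatial.transform import Rotation as R
def ray(cam,px,z):
    i=camera_info(cam);K,T=i["intrinsics"],i["T"]
    px=np.atleast_2d(np.asarray(px,float))
    d=np.c_[(px-[K[0,2],K[1,2]])/[K[0,0],K[1,1]],np.ones(len(px))]*[1,-1,-1]
    d=d@T[:3,:3].T;o=T[:3,3]
    return (o+d*((z-o[2])/d[:,2])[:,None])[:,:2]
def proj(cam,P):
    i=camera_info(cam);K,T=i["intrinsics"],i["T"]
    p=(np.atleast_2d(P)-T[:3,3])@T[:3,:3]*[1,-1,-1]
    return (p@K.T)[:,:2]/p[:,2:]
def rect(cam,mask,z,fill=True):
    """min-area rectangle of the largest blob, in world mm on plane z: centre, long, short, angle of long side, corners"""
    c=max(cv2.findContours(mask,cv2.RETR_EXTERNAL,cv2.CHAIN_APPROX_NONE)[0],key=cv2.contourArea)
    w=ray(cam,c[:,0],z); r=cv2.minAreaRect((w*1000).astype(np.float32)); b=cv2.boxPoints(r)
    e=[b[1]-b[0],b[2]-b[1]]; l=[np.hypot(*v) for v in e]; k=int(np.argmax(l))
    return np.array(r[0])/1000,l[k],l[1-k],np.degrees(np.arctan2(e[k][1],e[k][0]))%180,b/1000
def down(yaw):  # tool down, jaw axis (tool x) at yaw
    q=(R.from_euler('z',yaw)*R.from_euler('x',np.pi)).as_quat(); return q[[3,0,1,2]]
E
python3 - <<'E'
from h import *
im=cv2.imread("pics/top0.png"); hsv=cv2.cvtColor(im,cv2.COLOR_BGR2HSV)
np.set_printoptions(precision=4,suppress=True)
win=np.zeros(im.shape[:2],np.uint8); win[155:215,145:250]=255
white=cv2.inRange(hsv,(0,0,120),(180,60,255))&win
red=(cv2.inRange(hsv,(0,170,90),(6,255,255))|cv2.inRange(hsv,(172,170,90),(180,255,255)))&win
lip=white.copy(); lip[:,:215]=0
roof=white.copy(); roof[:,215:]=0; roof=cv2.morphologyEx(roof,cv2.MORPH_CLOSE,np.ones((15,15)))
for n,m,z in(("roof",roof,.052),("lip",lip,.030),("thumb",red,.088)): print(n,*rect("top",m,z))
print(get_joint_pos(),get_ee_rot())
E
```

```text
roof [0.5746 0.2258] 103.32428 77.12235 82.53526 [[0.5297 0.1796]
 [0.6062 0.1696]
 [0.6196 0.272 ]
 [0.5431 0.282 ]]
lip [0.5556 0.0856] 34.598083 8.790378 172.40652 [[0.5378 0.0835]
 [0.5721 0.0789]
 [0.5733 0.0877]
 [0.539  0.0922]]
thumb [0.5777 0.2486] 19.891752 9.853895 179.904 [[0.5678 0.2437]
 [0.5877 0.2437]
 [0.5877 0.2535]
 [0.5678 0.2536]]
[-1.255   0.4238  1.6306  0.      1.0886 -0.019 ] [-0.0004  0.815  -0.5794 -0.0006]
```

The jig measurements agree: roof to lip is 141.5 mm against an expected 142.5, and both direction estimates are within 0.3° of each other. The mouth is at about (0.568, 0.176) with the heading at −97.6°. Next is the push.

```bash
cat >> h.py <<'E'
A=np.radians(-97.6); U=np.array([np.cos(A),np.sin(A)]); V=np.array([-U[1],U[0]]); M=np.array([.5678,.1758])
J=lambda x,y,z: np.r_[M+U*x+V*y,z]      # jig local -> world
YJ=A+np.pi/2                             # jaw axis along jig y
E
python3 - <<'E'
from h import *
np.set_printoptions(precision=4,suppress=True)
movel([.205,-.59,.30],v=.25)
command_gripper(0.0)
move_pose(J(-.110,0,.20),down(YJ)); print(get_time(),get_joint_pos())
movel(J(-.110,0,.068),v=.12)
cv2.imwrite("pics/top1.png",read_camera("top")[:,:,::-1])
hit=movel(J(-.070,0,.068),v=.04,until_force=1.0); p=get_tcp_pos()
print(hit,(p[:2]-M)@U,get_ft_force(),get_time())
E
```

```text
5.2417 [ 0.4354  0.4814  1.5926 -0.0001  1.0674  0.5692]
True -0.09232493752277648 [0.7361 0.9192 1.2938] 7.1
```

```bash
python3 - <<'E'
from h import *
np.set_printoptions(precision=4,suppress=True)
loc=lambda:(get_tcp_pos()[:2]-M)@U
h=movel(J(-.024,0,.068),v=.05,until_force=25); print(h,loc(),get_ft_force()@np.r_[U,0])
h=movel(J(-.004,0,.068),v=.02,until_force=10); print(h,loc(),get_ft_force()@np.r_[U,0])
wait(.3); print(loc(),get_ft_force(),get_time())
cv2.imwrite("pics/top2.png",read_camera("top")[:,:,::-1]);cv2.imwrite("pics/side2.png",read_camera("side")[:,:,::-1])
movel(J(-.112,0,.068),v=.1)
movel(J(-.112,0,.20),v=.25)
movel([.50,.30,.25],v=.3)
cv2.imwrite("pics/top3.png",read_camera("top")[:,:,::-1]);cv2.imwrite("pics/side3.png",read_camera("side")[:,:,::-1])
print(get_time())
a=cv2.imread("pics/top3.png")
f=lambda im,x0,y0,w,h,s,g=1.4:np.clip(cv2.resize(im[y0:y0+h,x0:x0+w],None,fx=s,fy=s,interpolation=cv2.INTER_CUBIC).astype(float)*g,0,255).astype(np.uint8)
o=np.zeros((600,800,3),np.uint8)
o[:294,:770]=f(a,145,160,110,42,7); o[294:594,:480]=f(a,345,158,80,50,6)
o[294:594,480:800]=f(cv2.imread("pics/side3.png"),220,130,64,60,5)
cv2.imwrite("pics/crop3.png",o)
E
```

```text
False -0.023429875673068614 -4.623114737219309
True -0.015362439020031527 -5.24982068437271
-0.015596013603006331 [-0.1972  6.37    0.8617] 9.5333
11.9917
```

View pics/crop3.png

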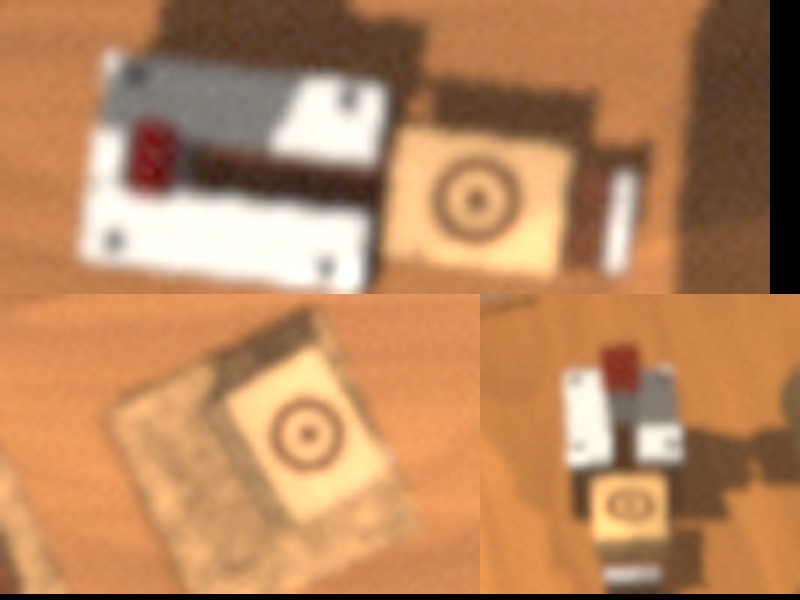

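The crop shows the tile fully out on the tongue with its ring up, the slide back home, and the light pile now lit. I'll measure the tile and the top of the pile in both views.

```bash
cat >> h.py <<'E'
def tilemask(im,c,r=24):
    """light-tile pixels in a window about c (Otsu on the window's blue channel, ring filled, connected)"""
    x,y=map(int,c); w=cv2.GaussianBlur(im[y-r:y+r,x-r:x+r],(3,3),0)
    hsv=cv2.cvtColor(w,cv2.COLOR_BGR2HSV)
    t=w[r-6:r+6,r-6:r+6].reshape(-1,3); col=np.percentile(t,85,axis=0)
    m=(np.abs(w.astype(float)-col).max(2)<38).astype(np.uint8)*255
    m=cv2.morphologyEx(m,cv2.MORPH_OPEN,np.ones((3,3)))
    o=np.zeros(im.shape[:2],np.uint8)
    cs=cv2.findContours(m,cv2.RETR_EXTERNAL,cv2.CHAIN_APPROX_NONE)[0]
    cv2.drawContours(o,[max(cs,key=cv2.contourArea)+np.array([x-r,y-r])],-1,255,-1); return o
E
python3 - <<'E'
from h import *
np.set_printoptions(precision=4,suppress=True)
oa=[]
for cam,cs in(("top",[(213,189),(396,181)]),("side",[(250,172),(289,291)])):
    im=cv2.imread(f"pics/{cam}3.png")
    for n,c in zip(("tile","oak2"),cs):
        m=tilemask(im,c); r=rect(cam,m,.042); print(cam,n,*r[:4],"pxarea",cv2.countNonZero(m))
        oa.append(cv2.resize(np.hstack([im[c[1]-24:c[1]+24,c[0]-24:c[0]+24],cv2.cvtColor(m,cv2.COLOR_GRAY2BGR)[c[1]-24:c[1]+24,c[0]-24:c[0]+24]]),(400,200),interpolation=cv2.INTER_NEAREST))
        if n=="tile": d=r[0]-M; print(" local",d@U,d@V)
cv2.imwrite("pics/mask3.png",np.vstack([np.hstack(oa[:2]),np.hstack(oa[2:])]))
E
```

```text
top tile [0.5464 0.1378] 121.59861 88.268654 89.36053 pxarea 1110
 local 0.0405231279198801 -0.016204548651163383
top oak2 [ 0.58   -0.3429] 126.66538 124.24746 89.39271 pxarea 2237
side tile [0.5064 0.0885] 116.482925 52.75646 82.17797 pxarea 221
 local 0.0946392467185183 -0.049292473441044087
side oak2 [ 0.5796 -0.3418] 141.0431 120.49227 78.37501 pxarea 1668
```

View pics/mask3.png

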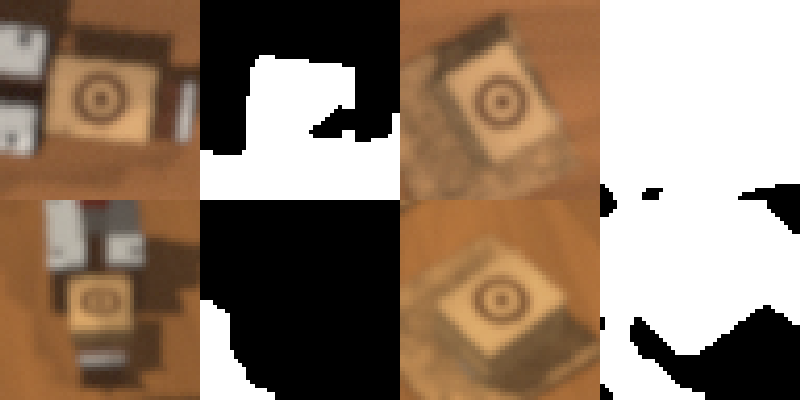

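The colour tolerance was too loose and let the bench in. The tiles are brighter in green than the bench or the mat, so I'll threshold on that.

```bash
cat >> h.py <<'E'
def tilemask(im,c,r=24,k=.5):
    """light tile about c: green channel above the level k of the way from surroundings to tile, white excluded, ring filled"""
    x,y=map(int,c); w=im[y-r:y+r,x-r:x+r]; g=w[:,:,1].astype(float)
    s=cv2.cvtColor(w,cv2.COLOR_BGR2HSV)[:,:,1]
    hi=np.percentile(g[r-8:r+8,r-8:r+8],85); lo=np.median(g[s>70][g[s>70]<.85*hi])
    m=((g>lo+k*(hi-lo))&(s>70)).astype(np.uint8)*255
    m=cv2.morphologyEx(m,cv2.MORPH_OPEN,np.ones((3,3)))
    cs=cv2.findContours(m,cv2.RETR_EXTERNAL,cv2.CHAIN_APPROX_NONE)[0]
    o=np.zeros(im.shape[:2],np.uint8)
    cv2.drawContours(o,[max(cs,key=cv2.contourArea)+np.array([x-r,y-r])],-1,255,-1); return o
E
cat > meas.py <<'E'
from h import *
import sys
np.set_printoptions(precision=4,suppress=True)
oa=[]
for cam,cs in(("top",[(213,189),(396,181)]),("side",[(250,172),(289,291)])):
    im=cv2.imread(f"pics/{cam}3.png")
    for n,c in zip(("tile","oak2"),cs):
      for k in (.5,.65):
        m=tilemask(im,c,22,k); r=rect(cam,m,.042); mm=cv2.moments(m,True); cen=ray(cam,[(mm["m10"]/mm["m00"],mm["m01"]/mm["m00"])],.042)[0]
        print(cam,n,*r[:4],"cen",cen)
        if n=="tile": d=cen-M; print(" local",d@U,d@V)
      oa.append(cv2.resize(np.hstack([im[c[1]-24:c[1]+24,c[0]-24:c[0]+24],cv2.cvtColor(m,cv2.COLOR_GRAY2BGR)[c[1]-24:c[1]+24,c[0]-24:c[0]+24]]),(400,200),interpolation=cv2.INTER_NEAREST))
cv2.imwrite("pics/mask3b.png",np.vstack([np.hstack(oa[:2]),np.hstack(oa[2:])]))
E
python3 meas.py
```

```text
top tile [0.5623 0.1373] 63.59133 46.89682 81.85768 cen [0.5598 0.1377]
 local 0.03886540650339082 -0.002917518092396463
top tile [0.5621 0.1369] 61.714394 46.111897 82.32877 cen [0.5594 0.1367]
 local 0.039887530848531375 -0.0031308221678136823
top oak2 [ 0.5604 -0.3542] 48.17048 25.479609 122.67143 cen [ 0.5596 -0.3554]
top oak2 [ 0.5603 -0.354 ] 47.30044 23.04414 119.296364 cen [ 0.5592 -0.3545]
side tile [0.5592 0.1167] 45.852463 25.502577 168.2385 cen [0.5576 0.1141]
 local 0.06252492167013408 -0.0018980216612819525
side tile [0.5508 0.1158] 23.472675 20.347445 168.23853 cen [0.5495 0.1147]
 local 0.06302510271239864 -0.010006558523604625
side oak2 [ 0.5614 -0.3542] 46.885746 24.716515 117.905365 cen [ 0.5593 -0.3566]
side oak2 [ 0.5607 -0.355 ] 44.374943 22.816374 117.905426 cen [ 0.5591 -0.357 ]
```

```bash
sed -i 's/^    m=cv2.morphologyEx(m,cv2.MORPH_OPEN,np.ones((3,3)))\n    cs/X/' h.py; python3 - <<'E'
s=open('h.py').read(); i=s.rindex("    m=cv2.morphologyEx(m,cv2.MORPH_OPEN")
s=s[:i]+s[i:].replace("    m=cv2","    m=cv2.morphologyEx(m,cv2.MORPH_CLOSE,cv2.getStructuringElement(cv2.MORPH_ELLIPSE,(7,7)))\n    m=cv2",1).replace("np.ones((3,3))","np.ones((5,5))",1)
open('h.py','w').write(s)
import cv2
t=cv2.imread("pics/top3.png"); d=cv2.imread("pics/side3.png")
print(t[181,372:424].tolist()); print(t[160:210,396,1].tolist()); print(d[172,230:270].tolist())
E
python3 meas.py
```

```text
[[75, 115, 156], [79, 116, 159], [80, 120, 163], [81, 120, 162], [78, 116, 157], [73, 112, 151], [75, 110, 149], [73, 108, 146], [70, 105, 138], [68, 98, 129], [69, 98, 127], [69, 98, 127], [72, 102, 134], [84, 120, 155], [93, 138, 179], [103, 149, 195], [102, 147, 194], [88, 130, 173], [72, 103, 143], [69, 101, 142], [88, 129, 172], [100, 145, 192], [92, 133, 176], [74, 106, 146], [59, 88, 128], [72, 106, 147], [90, 131, 175], [97, 138, 181], [79, 114, 154], [66, 97, 136], [86, 125, 168], [104, 151, 199], [109, 158, 207], [99, 147, 190], [87, 127, 165], [74, 112, 151], [67, 106, 152], [67, 110, 165], [67, 111, 170], [71, 114, 175], [70, 113, 174], [71, 115, 174], [71, 113, 174], [68, 111, 172], [68, 112, 174], [68, 112, 172], [67, 111, 171], [69, 112, 173], [71, 113, 172], [66, 108, 167], [66, 108, 166], [67, 107, 162]]
[83, 74, 76, 72, 74, 81, 101, 130, 156, 167, 168, 168, 168, 162, 144, 116, 99, 123, 141, 133, 104, 88, 111, 136, 146, 129, 102, 118, 144, 161, 161, 162, 159, 157, 144, 133, 118, 111, 110, 115, 120, 124, 130, 128, 126, 121, 111, 105, 101, 101]
[[53, 97, 149], [50, 94,
[... 683 characters left out ...]
03705057668990982
top tile [0.5619 0.1378] 59.607487 46.80809 89.416824 cen [0.5634 0.1371]
 local 0.038923921832306446 0.000797268833718238
top oak2 [ 0.5757 -0.3449] 67.99447 47.641037 30.090271 cen [ 0.5767 -0.3444]
top oak2 [ 0.5778 -0.3442] 62.64007 46.480217 27.58725 cen [ 0.5768 -0.3422]
side tile [0.5633 0.1319] 57.679943 43.208416 79.25224 cen [0.5634 0.1313]
 local 0.04471645433190635 0.0014979003730864306
side tile [0.546  0.1168] 20.790607 13.083913 80.12984 cen [0.546  0.1167]
 local 0.061440949250946425 -0.01375961101169043
side oak2 [ 0.5775 -0.3444] 63.184296 48.58249 28.981997 cen [ 0.5771 -0.3456]
side oak2 [ 0.5776 -0.3451] 62.50556 45.23906 29.008108 cen [ 0.5771 -0.3461]
```

View pics/mask3b.png

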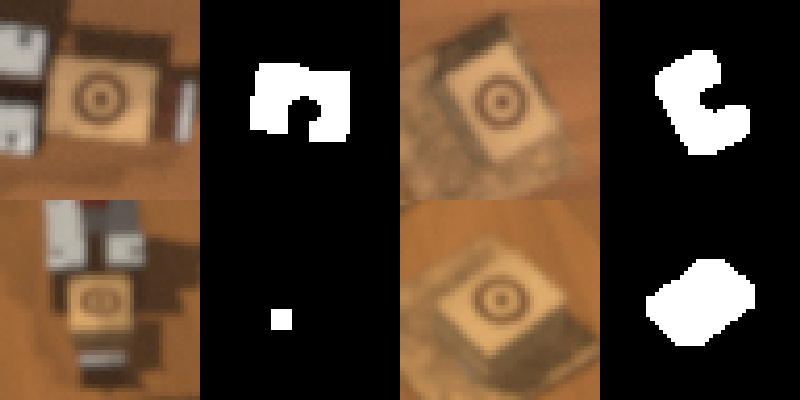

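Bridging the ring breaks at the threshold. I'll work on a 4× upsampled window and pre-fill a disc over the ring.

```bash
cat >> h.py <<'E'
def tile(cam,im,c,r=22,k=.5,z=.042,disc=7,S=4):
    x,y=map(int,c); w=cv2.resize(im[y-r:y+r,x-r:x+r],None,fx=S,fy=S,interpolation=cv2.INTER_CUBIC)
    g=w[:,:,1].astype(float); s=cv2.cvtColor(w,cv2.COLOR_BGR2HSV)[:,:,1]; q=r*S
    hi=np.percentile(g[q-8*S:q+8*S,q-8*S:q+8*S],88); lo=np.median(g[(s>70)&(g<.85*hi)])
    m=((g>lo+k*(hi-lo))&(s>70)).astype(np.uint8)*255
    cc=((np.array(c)-[x-r,y-r])+.5)*S-.5
    cv2.ellipse(m,tuple(int(v) for v in cc),(disc*S,int(disc*S*(1 if cam=="top" else .75))),0,0,360,255,-1)
    m=cv2.morphologyEx(m,cv2.MORPH_OPEN,cv2.getStructuringElement(cv2.MORPH_ELLIPSE,(21,21)))
    l=cv2.connectedComponents(m)[1]; m=(l==l[int(cc[1]),int(cc[0])]).astype(np.uint8)*255
    ct=max(cv2.findContours(m,cv2.RETR_EXTERNAL,cv2.CHAIN_APPROX_NONE)[0],key=cv2.contourArea)[:,0]
    W=ray(cam,(ct+.5)/S-.5+[x-r,y-r],z); rc=cv2.minAreaRect((W*1000).astype(np.float32)); b=cv2.boxPoints(rc)
    e=[b[1]-b[0],b[2]-b[1]]; L=[np.hypot(*v) for v in e]; i=int(np.argmax(L))
    M0=cv2.moments(m,True); cen=ray(cam,[((M0["m10"]/M0["m00"]+.5)/S-.5+x-r,(M0["m01"]/M0["m00"]+.5)/S-.5+y-r)],z)[0]
    return np.array(rc[0])/1000,cen,L[i],L[1-i],np.degrees(np.arctan2(e[i][1],e[i][0]))%180,m,w
E
cat > meas.py <<'E'
from h import *
np.set_printoptions(precision=4,suppress=True)
oa=[]
for cam,cs in(("top",[(213,188.5),(396.5,182)]),("side",[(250,172),(289,291)])):
    im=cv2.imread(f"pics/{cam}3.png")
    for n,c in zip(("tile","oak2"),cs):
      for k in (.4,.5,.6):
        r=tile(cam,im,c,k=k,disc=5 if (cam,n)==("side","tile") else 7)
        print(cam,n,k,*r[:5],*((("loc",(r[0]-M)@U,(r[0]-M)@V)) if n=="tile" else ()))
        if k==.5: oa.append(np.hstack([r[6],cv2.cvtColor(r[5],cv2.COLOR_GRAY2BGR)]))
cv2.imwrite("pics/mask3c.png",np.vstack([np.hstack(oa[:2]),np.hstack(oa[2:])]))
E
python3 meas.py
```

```text
top tile 0.4 [0.5623 0.1373] [0.5623 0.1373] 64.96076 49.919132 81.803276 loc 0.03884300009714041 -0.00037867694196827735
top tile 0.5 [0.5623 0.1373] [0.5624 0.1372] 64.50393 48.882412 81.858765 loc 0.03889197228605229 -0.00039658835616806967
top tile 0.6 [0.5622 0.1373] [0.5613 0.1372] 63.420918 47.581924 82.10128 loc 0.03885934064416506 -0.0004603016770600493
top oak2 0.4 [ 0.577  -0.3439] [ 0.5772 -0.3446] 66.596535 50.801243 32.48605
top oak2 0.5 [ 0.5774 -0.3437] [ 0.5772 -0.3446] 65.07592 49.030796 31.826796
top oak2 0.6 [ 0.5718 -0.3484] [ 0.5696 -0.3489] 47.992386 47.96757 26.677998
side tile 0.4 [0.5622 0.1324] [0.562  0.1321] 66.276764 46.47438 79.16752 loc 0.04375575169657619 0.00020939827780647007
side tile 0.5 [0.5621 0.1325] [0.5628 0.1306] 65.949776 44.984745 79.26442 loc 0.04370931639363811 0.00010942213286956656
side tile 0.6 [0.562  0.1316] [0.5624 0.1301] 63.114937 43.527954 76.03651 loc 0.04459730216283076 0.00014520807058844652
side oak2 0.4 [ 0.5767 -0.3437] [ 0.5777 -0.346 ] 65.012665 51.559288 28.660053
side oak2 0.5 [ 0.577  -0.3442] [ 0.5776 -0.3461] 64.062454 49.484135 28.649712
side oak2 0.6 [ 0.5778 -0.3456] [ 0.5754 -0.3498] 62.929016 45.171116 28.441236
```

View pics/mask3c.png

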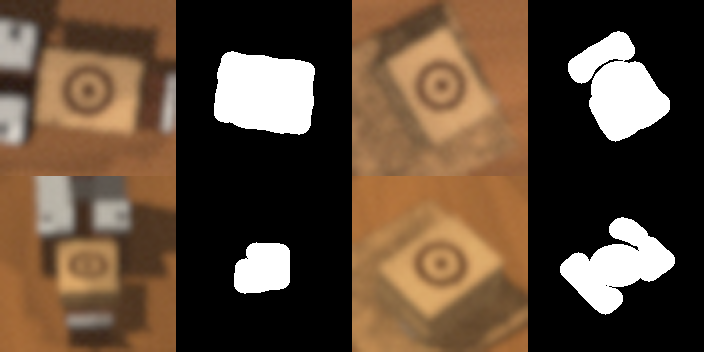

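```bash
sed -i 's/(21,21)/(11,11)/' h.py; python3 - <<'E'
from h import *
np.set_printoptions(precision=4,suppress=True)
oa=[]
for cam,c,d in(("top",(396.1,181.3),8.5),("side",(288.6,290.2),9)):
    im=cv2.imread(f"pics/{cam}3.png")
    for k in (.35,.45,.55):
        r=tile(cam,im,c,k=k,disc=d); print(cam,k,*r[:5])
        # side lines: perpendicular-fit angle of the contour by area second moments
        mm=cv2.moments(r[5],True); 
        ys,xs=np.nonzero(r[5]); w=ray(cam,(np.c_[xs,ys]+.5)/4-.5+np.array([int(c[0])-22,int(c[1])-22]),.042)
        v=np.linalg.eigh(np.cov(w.T))[1][:,1]; print("   PCA",np.degrees(np.arctan2(v[1],v[0]))%180,"area mm2",mm["m00"])
        oa.append(cv2.addWeighted(r[6],.7,cv2.cvtColor(r[5],cv2.COLOR_GRAY2BGR),.3,0))
    print("ring centre",ray(cam,[c],.042))
cv2.imwrite("pics/mask3d.png",np.vstack([np.hstack(oa[:3]),np.hstack(oa[3:])]))
E
```

```text
Traceback (most recent call last):
  File "h.py", line 52, in tile
    cv2.ellipse(m,tuple(int(v) for v in cc),(disc*S,int(disc*S*(1 if cam=="top" else .75))),0,0,360,255,-1)
    ~~~~~~~~~~~^^^^^^^^^^^^^^^^^^^^^^^^^^^^^^^^^^^^^^^^^^^^^^^^^^^^^^^^^^^^^^^^^^^^^^^^^^^^^^^^^^^^^^^^^^^^
cv2.error: OpenCV(4.12.0) :-1: error: (-5:Bad argument) in function 'ellipse'
> Overload resolution failed:
>  - Can't parse 'axes'. Sequence item with index 0 has a wrong type
>  - ellipse() takes at most 5 arguments (8 given)
>  - Can't parse 'axes'. Sequence item with index 0 has a wrong type
>  - ellipse() takes at most 5 arguments (8 given)
```

```bash
sed -i 's/(disc\*S,int/(int(disc*S),int/' h.py; python3 - <<'E'
from h import *
np.set_printoptions(precision=4,suppress=True)
oa=[]
for cam,c,d in(("top",(396.1,181.3),8.5),("side",(288.6,290.2),9)):
    im=cv2.imread(f"pics/{cam}3.png")
    for k in (.35,.45,.55):
        r=tile(cam,im,c,k=k,disc=d); print(cam,k,*r[:5])
        ys,xs=np.nonzero(r[5]); w=ray(cam,(np.c_[xs,ys]+.5)/4-.5+np.array([int(c[0])-22,int(c[1])-22]),.042)
        v=np.linalg.eigh(np.cov(w.T))[1][:,1]; print("   PCA",np.degrees(np.arctan2(v[1],v[0]))%180)
        oa.append(cv2.addWeighted(r[6],.7,cv2.cvtColor(r[5],cv2.COLOR_GRAY2BGR),.3,0))
    print("ring centre",ray(cam,[c],.042))
cv2.imwrite("pics/mask3d.png",np.vstack([np.hstack(oa[:3]),np.hstack(oa[3:])]))
E
```

```text
top 0.35 [ 0.5715 -0.3477] [ 0.5757 -0.3453] 81.21801 52.26558 33.500294
   PCA 33.02073702923417
top 0.45 [ 0.5772 -0.3438] [ 0.5775 -0.3439] 66.20678 50.277916 32.281063
   PCA 30.819059762590655
top 0.55 [ 0.5775 -0.3437] [ 0.5777 -0.3439] 64.56211 48.706257 31.826944
   PCA 30.401060225876023
ring centre [[ 0.5776 -0.3441]]
side 0.35 [ 0.5758 -0.3421] [ 0.5774 -0.3451] 66.00492 55.944107 28.799074
   PCA 34.30450802953007
side 0.45 [ 0.5764 -0.3432] [ 0.5774 -0.3455] 64.99445 52.58741 28.742077
   PCA 32.34091024335589
side 0.55 [ 0.5769 -0.344 ] [ 0.5774 -0.3457] 63.77934 49.634693 28.510035
   PCA 30.80219290934855
ring centre [[ 0.5776 -0.3438]]
```

View pics/mask3d.png

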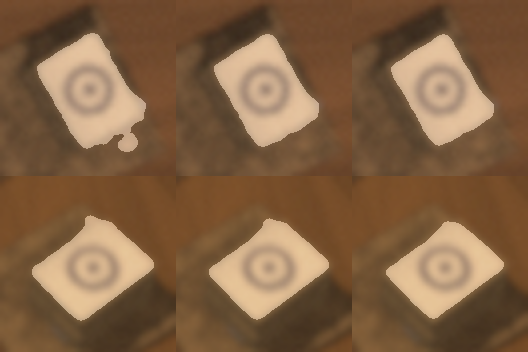

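Image 8 shows clean rectangles at k=0.55. The centre of oak2 is (0.5775, −0.344), with the two views' ring centres within 0.3 mm at the expected height. Its long axis is at about 30.4° and the measured size is 64 x 49. Next I'll cross-check the tile ring and the glue clearance, then grasp.

```bash
python3 - <<'E'
from h import *
np.set_printoptions(precision=4,suppress=True)
for cam,c in(("top",(213,188.6)),("side",(250,172.2))):
    p=ray(cam,[c],.042)[0]; print("ring",cam,p,(p-M)@U,(p-M)@V)
g=ray("top",[(263,124)],.15)[0]; print("glue",g)
x=.0387
t=J(x,0,.027); print("glue in gripper frame: jaw",(g-t[:2])@V," other",(g-t[:2])@U)
command_gripper(1.0)
move_pose(J(x,0,.17),down(YJ)); movel(J(x,0,.06),v=.15); movel(J(x,0,.027),v=.06)
print(get_time(),get_tcp_pos(),get_ft_force(),get_grip_width())
cv2.imwrite("pics/side4.png",cv2.resize(read_camera("side")[:,:,::-1][110:230,180:340],None,fx=4,fy=4,interpolation=cv2.INTER_CUBIC))
E
```

```text
ring top [0.5629 0.1366] 0.03950599791961013 0.0003732423629917237
ring side [0.5654 0.1326] 0.0431189863958479 0.0033416374867627657
glue [0.708  0.0087]
glue in gripper frame: jaw 0.16109591680715737  other 0.10838237664019534
15.7417 [0.5626 0.1374 0.0268] [ 0.4492 -0.5127 -0.0318] 1.0012909036337079
```

View pics/side4.png

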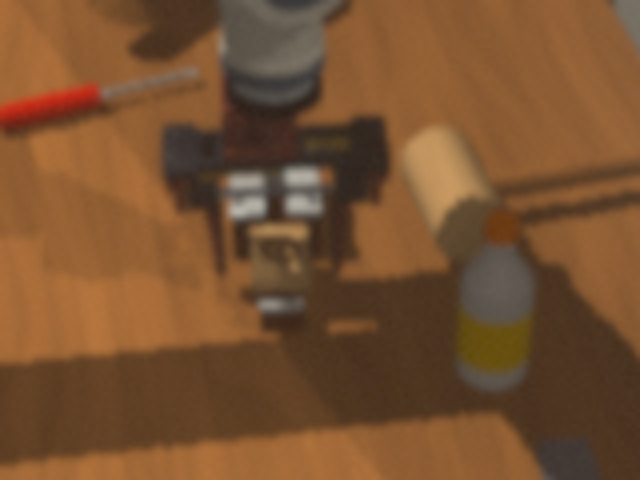

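The fingers straddle the tile with clearance on both sides. I'll grip, lift and carry it to the pile, stopping at hover height.

```bash
python3 - <<'E'
from h import *
np.set_printoptions(precision=4,suppress=True)
command_gripper(0.0); print("w mm",get_grip_width()*88,get_ft_force())
movel(J(.0387,0,.060),v=.06); print(get_ft_force()); movel(J(.0387,0,.24),v=.25)
P=np.array([.5775,-.3440]); y=np.radians(30.4-90)
move_pose(np.r_[P,.24],down(y)); movel(np.r_[P,.10],v=.15)
print(get_time(),get_joint_pos(),get_tcp_pos(),"w",get_grip_width()*88)
for c in("top","side"): cv2.imwrite(f"pics/{c}5.png",read_camera(c)[:,:,::-1])
s=cv2.imread("pics/side5.png")[225:345,210:370]; cv2.imwrite("pics/s5.png",cv2.resize(s,None,fx=5,fy=5,interpolation=cv2.INTER_CUBIC))
E
```

```text
w mm 47.807914603957414 [-0.1508  0.5018  1.5636]
[-1.2448  0.5253 -0.0906]
20.9 [-0.5548  0.6339  1.5877  0.      0.9182  0.4852] [ 0.5782 -0.3444  0.101 ] w 47.62278530484181
```

View pics/s5.png

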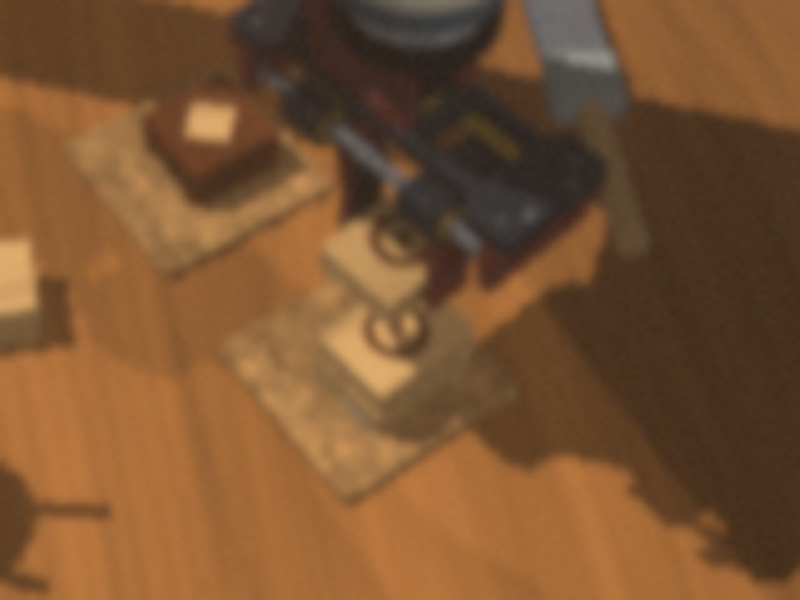

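The held tile hangs parallel over the pile: its left top corner is at crop (323,248) and that of oak2 at (322,338). I'll compare the two corners in world coordinates.

```bash
python3 - <<'E'
from h import *
np.set_printoptions(precision=4,suppress=True)
pix=lambda x,y:[(x+.5)/5-.5+210,(y+.5)/5-.5+225]
L=np.radians(30.4);l=np.array([np.cos(L),np.sin(L)]);n=np.array([-l[1],l[0]])
a=ray("side",[pix(322,338),pix(383,395),pix(397,327)],.042); b=ray("side",[pix(323,248),pix(384,306),pix(398,237)],get_tcp_pos()[2]-.003+.018)
for p,q in zip(a,b): print(p,q,"long",(q-p)@l,"short",(q-p)@n)
d=np.array([.5775,-.344])-get_tcp_pos()[:2]; print("tcp err",d@l,d@n)
E
```

```text
[ 0.5407 -0.3425] [ 0.5399 -0.3443] long -0.001625743875935201 short -0.0010787290713630564
[ 0.5625 -0.3805] [ 0.5602 -0.3822] long -0.002838250559349986 short -0.00029867388507858676
[ 0.5787 -0.3434] [ 0.5762 -0.3449] long -0.0029879415295278535 short -9.54763887124491e-06
tcp err -0.0004217952505081472 0.0007410477992450095
```

The short-axis offset is about 0. Along the long axis the held tile sits about 2 mm towards −l, which is midway between the earlier top (39 mm) and side (43 mm) readings. I'll shift +2 mm along l, then lower and release.

```bash
cat >> h.py <<'E'
L=np.radians(30.4); l=np.array([np.cos(L),np.sin(L)]); P0=np.array([.5775,-.3440])
E
python3 - <<'E'
from h import *
np.set_printoptions(precision=4,suppress=True)
P=P0+.002*l; y=L-np.pi/2
movel(np.r_[P,.062],v=.08); wait(.2)
h=movel(np.r_[P,.041],v=.015,until_force=1.5); print(h,get_tcp_pos(),get_ft_force(),get_time())
command_gripper(.64); print("w",get_grip_width()*88,get_ft_force())
movel(np.r_[P,.075],v=.05); movel(np.r_[P,.22],v=.25)
movel([.45,-.05,.30],v=.3)
print(get_time())
for c in("top","side"): cv2.imwrite(f"pics/{c}6.png",read_camera(c)[:,:,::-1])
t=cv2.imread("pics/top6.png")[150:210,360:430];s=cv2.imread("pics/side6.png")[240:320,240:330]
f=lambda i,h:cv2.resize(i,None,fx=h/i.shape[0],fy=h/i.shape[0],interpolation=cv2.INTER_CUBIC)
cv2.imwrite("pics/c6.png",np.hstack([f(t,340),f(s,340)]))
E
```

```text
True [ 0.5792 -0.343   0.0451] [-0.1089  1.1225  3.5427] 22.8583
w 56.46745206905551 [ 0.1804  0.2277 -0.547 ]
25.9917
```

View pics/c6.png

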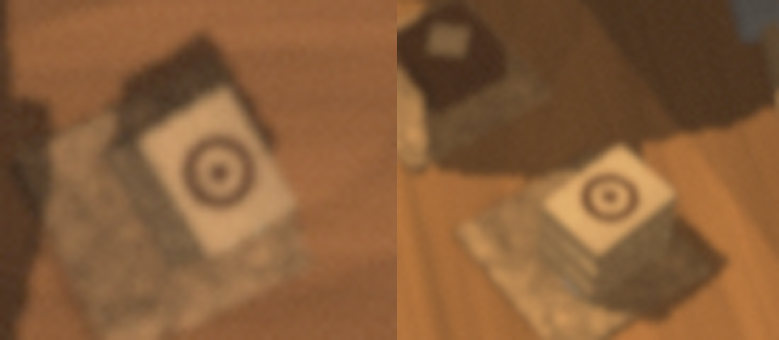

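The tile sits flat on the pile with its ring up, and contact came at the expected height (TCP z 0.0451). Now I'll measure how flush it is in both views.

```bash
python3 - <<'E'
from h import *
np.set_printoptions(precision=4,suppress=True)
n=np.array([-l[1],l[0]])
t=np.array([360+(218.5/340*60),150+(173/340*60)])-.5; s=np.array([240+(609-397)/340*80,240+197/340*80])-.5
for cam,c,d in(("top",t,8),("side",s,8.5)):
    im=cv2.imread(f"pics/{cam}6.png"); p=ray(cam,[c],.060)[0]; print(cam,c,"ring",p,(p-P0)@l,(p-P0)@n)
    for k in(.45,.55,.62):
        r=tile(cam,im,c,k=k,disc=d,z=.060); e=r[0]-P0
        ys,xs=np.nonzero(r[5]); w=ray(cam,(np.c_[xs,ys]+.5)/4-.5+np.array([int(c[0])-22,int(c[1])-22]),.060)
        v=np.linalg.eigh(np.cov(w.T))[1][:,1]
        print(" ",k,r[0],r[2:5],"PCA",np.degrees(np.arctan2(v[1],v[0]))%180,"long",e@l,"short",e@n)
# slide home?
im=cv2.imread("pics/top6.png");h=cv2.cvtColor(im,cv2.COLOR_BGR2HSV)
for nme in("top0","top6"):
    h=cv2.cvtColor(cv2.imread(f"pics/{nme}.png"),cv2.COLOR_BGR2HSV)
    m=(cv2.inRange(h,(0,150,50),(7,255,255))|cv2.inRange(h,(170,150,50),(180,255,255)))[170:197,155:215]; print(nme,"thumb px",np.argwhere(m).mean(0)[::-1]+[155,170],cv2.countNonZero(m))
side=cv2.imread("pics/side6.png")[262:322,262:312]; cv2.imwrite("pics/c6b.png",np.clip(cv2.resize(side,None,fx=10,fy=10,interpolation=cv2.INTER_CUBIC).astype(float)*1.4,0,255).astype(np.uint8))
E
```

```text
top [398.0588 180.0294] ring [ 0.5796 -0.3428] 0.0023913133396291056 3.6662032787575845e-06
  0.45 [ 0.5781 -0.3433] (np.float32(67.08175), np.float32(48.974636), np.float32(31.832764)) PCA 31.962239824886325 long 0.0009040735841783845 short 0.0003006742304410893
  0.55 [ 0.5784 -0.3429] (np.float32(65.45156), np.float32(47.53139), np.float32(31.72525)) PCA 31.86689469255998 long 0.0013600676295942068 short 0.0004895383178537245
  0.62 [ 0.5786 -0.3429] (np.float32(63.95631), np.float32(46.52188), np.float32(30.98189)) PCA 31.989885973579504 long 0.001521506131464202 short 0.0003659510863338462
side [289.3824 285.8529] ring [ 0.5789 -0.3441] 0.0011316929429067567 -0.0007803782855414888
  0.45 [ 0.5779 -0.3437] (np.float32(66.9861), np.float32(51.810127), np.float32(30.145134)) PCA 25.205988699810348 long 0.0005382155125655696 short 3.663693402338806e-05
  0.55 [ 0.5781 -0.3442] (np.float32(65.37484), np.float32(49.360058), np.float32(30.095615)) PCA 26.512097548809407 long 0.000422074401870642 short -0.0005310051282339276
  0.62 [ 0.5782 -0.3444] (np.float32(64.31624), np.float32(47.88458), np.float32(30.175976)) PCA 27.45940892506809 long 0.00039323296417792205 short -0.0007233339244899041
top0 thumb px [166.2444 182.    ] 45
top6 thumb px [166.2045 182.0909] 44
```

View pics/c6b.png

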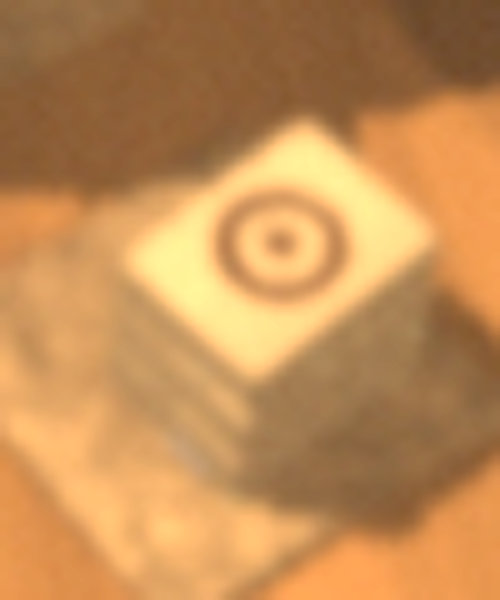

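The close-up shows three layers with straight vertical corners. The tile is about 1 mm off along the long side and within about 2° of oak2, and the thumb is back at its starting pixel. I'm handing in.

```bash
python3 -c "
from station import *
print(get_time(),get_ft_force(),get_qvel()); job_done()"
```

```text
26.0917 [ 0.01576377  0.75947447 -0.30955227] [-0.00282694 -0.00066751 -0.00195725 -0.00073586  0.00207838  0.00117477]
the job is handed in; nothing more can be done
```

I pushed the ejector slide about 77 mm to its stop, let it spring back, and set the tile inlay up on the light pile. I handed the job in at 26.1 s of the 51 s allowed.

**Last checks**
- **Slide:** the red thumb is back at its starting pixel, within 0.1 px.
- **Tile position:** from both views it is 0.4 to 1.5 mm off centre along the long side and under 1 mm off across it; the ring centre in the top view gave 2.4 mm. The limit is 6 mm.
- **Tile angle:** the rectangle fits in both views agree with oak2's 30.4° to within about 1.5°.
- **Placing:** it touched down at the expected height, at 15 mm/s. The close-up shows all three layers with straight corners. The arm finished clear of everything.

**Checks that disagreed**
- **Tile on the tongue:** the top view put its centre at 39 mm and the side view at 43 to 44 mm. In the hand it read about 2 mm off, so I shifted the placing by 2 mm.
- **Tile angle, second method:** in the side view the fit from the mask's principal axis gave 25 to 27°. I trusted the rectangle fits because that mask may be uneven.
- **Not measured separately:** I did not measure the lower pile tiles, the dark tiles or the other bench items after placing. I only saw the light pile in the close-up.

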